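Clamp the bar in the cut-off saw through its guard window and shut the window

ROBOT

A 7-joint arm with a two-finger parallel gripper is mounted at the origin on the work surface. World frame = base frame: x ahead of the robot, y to its left, z up, the work surface at z = 0. Lengths are in m, angles in rad, forces in N, time in s.
With the tool pointing down it reaches from about 0.425 to 0.875 m from the base axis. Payload 4.7 kg.
Tool frame: the origin (TCP) lies at the very end of the fingers, on their centre line; the grasp point (between the pads) lies 19 mm behind it; z points along the fingers, y is the line along which they close (so a half turn about z gives the same grasp; the last joint's range is limited). The gripper opens to 87 mm and grips with 3 to 60 N. Pads are 19 mm wide; open, the fingers measure 117 mm over their backs; the gripper's body (75 mm by 190 mm) begins 51 mm behind the grasp point.
Start: joints at [1.337, 0.321, -0.07, 1.45, 0.023, 1.371, -0.057], TCP at [0.159, -0.63, 0.223] pointing down, gripper open.
Joint ranges: [-2.86, 2.86], [-0.3, 2.09], [-1.38, 1.24], [0.06, 2.45], [-1.56, 4.7], [0.09, 2.05], [-2.69, 2.69]. Speed limits (rad/s): [2.57, 2.57, 3.14, 3.14, 3.14, 3.14, 3.14].

INTERFACE

Orientations are given as a rotation vector (axis times angle).
In Python, from bench import ctrl, imaging, ticket gives the robot as it stands.
- The arm moves only by the tool jog_arm, never from a script. Its argument "rows" is text: rows parted by semicolons, each of 7 numbers parted by spaces: the shift along the tool's x, y, z in cm, then the turn, a rotation vector about the tool's x, y, z in rad, then the closure, from -1 (fully open) to 1 (shut), so that 0 is half open. A call has 1 to 5 rows; each row shifts and turns the commanded pose from where the row before left it, along the tool's axes as they then stand; what a row does not reach is not made up. A row lasts 1/8 s, in which the tool goes at most 62.5 mm and 10.7 degrees, less where a joint would pass 70% of its speed; a pose out of reach is approached as far as the arm can. A call with a gripper value outside its range is refused whole. The fingers move at their own pace and stop on an object; "force" is the grip in N (left out, the last holds). Time passes only in rows, so rows that do not move let the fingers close. It gives the time, the measured TCP pose, the force, the opening and the grip force at its end, in the units of the state.
- ctrl.get_state(): the state, without advancing time (a new reading comes with each control period).
- imaging.get_image(name): name is "scene" or "top" or "wrist"; returns a dict with "img" (420x560x3 uint8, blue, green, red), "vertical_fov" (degrees; the focal length in pixels is half the picture's height over the tangent of half this angle, whatever the lens; pixels are square), "cx", "cy" (the principal point, pixels), "k1" (the pictures are not rectified: a ray, as slopes to the right and down, at radius r is drawn at 1 + k1 r^2 times it, then the intrinsics apply), "origin" and "orientation" of the camera in the world. Camera axes: x right, y down, z forward; pixel columns grow to the right and rows downward; lengths in m; the calibration is good to about 2 mm. A picture is of the moment at which its call begins. There is no depth.
- ticket.close_job(): hands the job in; it is judged then, once.
The state is a dict: "time": time; "joint_positions": joint angles; "qd": joint speeds; "joint_torque": joint torques, N m; "position": TCP position; "tool_rot": TCP orientation; "ft_force": force on the tool from outside, world axes, zero at the start; "torque": the same for the moment, N m; "grip_width": opening from 0.0 (shut) to 1.0 (fully open); "grip_force": force on a finger pad.
Only numpy, scipy, OpenCV 4.12 (cv2) and the standard library are available. Lean on these libraries where they do the work, as an engineer would, in place of code of your own. Each camera call takes 0.05 s, during which the arm holds its last target. There are 200 camera calls.

TASK

Get the cut-off saw ready for its cut: reach down through the open window of the clear guard and press the vise's cam lever all the way down, so that the steel bar is clamped, then draw back out and push the sliding shutter by its upright lip until the window is fully closed. Use only the fingertips or the outside of the fingers, do not touch the guard itself (its panels, the window's edge or the shutter's rails), and leave the bar in its vise and everything else where it stands.

Things in the scene. Friction and masses are not known exactly. Their poses are not given: they have to be found in the camera images.
- saw: Bench-top precision cut-off saw, grey, fixed, 330 (x) x 380 (y) x 160 mm. Origin: centre of its underside; x to its rear, y to its left, z up; its front (-x) faces the robot, yaw varies. Left part (y above 32 mm): drive housing, flat top 160 mm high. Right part: cutting bay with vise and blade under the guard. 'Saw x, y, z' below are in this frame.
- guard: Fixed clear guard over the cutting bay, with the saw's origin and axes; top panel 6 mm thick, upper face 160 mm high, with one window (see window). Two aluminium shutter rails, 171 mm high, run along saw y at saw x = -156 to -141 and -59 to -44 mm, from y = -118 to +118 mm, joined by a stop bar of the same height at y = -124 to -118 mm. Not to be touched.
- window (a point): Centre of the guard's loading window at saw x = -100, y = -60, z = 161 mm: a rectangular opening 76 mm (saw x) by 84 mm (saw y), edged with dark trim 6 mm wide, from 152 to 161 mm high. Axes parallel to the saw's.
- lever (a joint): The vise's cam lever in the window: steel with a black thumb pad, hinged about saw y at saw x = -45, y = -60, z = 122.5 mm, pointing to the front (-x). 0 = raised 0.60 rad (34 deg), vise open; 0.60 = level, fully down on its stop, vise clamped. Starts at 0 to 0.12. Turning it takes about 5 N down on the pad, 9 N in the last 0.05 rad as the bar is clamped; it stays where left.
- lever_pad (a point): Centre of the upper face of the lever's thumb pad, 62 mm from the hinge; the pad is 30 mm along the lever, 24 mm wide (saw y), 12 mm thick. Lever raised: at saw x = -92, y = -60, z = 163 mm, level with the window; fully down: at saw x = -107, y = -60, z = 129.5 mm, 31 mm below the top of the window's edge. Turns with the lever.
- shutter (a joint): The window's sliding shutter: aluminium plate 88 (saw x) x 100 (saw y) x 4 mm, upper face 166 mm high, in the rails, sliding along saw y. 0 = fully open, lying to the left of the window; grows in m as it moves to the saw's right (-y); 0.115 = on its stop, window closed. Starts at 0 to 0.015, window uncovered. Friction about 1.5 N.
- shutter_lip (a point): Top edge, mid-length, of the face to push (towards saw +y) of the shutter's upright lip: a plate 60 mm long (saw x), 4 mm thick, at the shutter's left end, up to 190 mm high (24 mm above the shutter). Open: saw x = -100, y = +105 mm; closed: y = -10 mm. Left of it, between the rails, is only the flat top, 160 mm high. Axes parallel to the saw's.
- jaw: The vise's moving jaw, dark steel, 16 x 52 x 37 mm; the cam lever drives it to the rear (saw +x) by 5.6 mm. Origin: centre of the lower edge of its gripping face.
- bar: The round steel bar to be cut, diameter 25 mm, 80 mm long, lying along the saw's y on the vise bed (95 mm high) between the jaws, with about 5 mm of play until the lever is pressed. Origin at its middle, axis along its y.
- mount: Bystander: black resin specimen mount, diameter 30, 20 mm high, standing on top of the saw, behind the shutter. Origin under its centre.
- spanner: Bystander: steel spanner, 130 mm long, lying on top of the guard, behind the window. Origin at its underside.
- dressing_stick: Bystander: white dressing stick 100 x 22 x 16 mm lying on the bench. Origin under its centre.
- wash_bottle: Bystander: white bottle, diameter 64, 170 mm high, on the bench at one side of the saw. Origin under its centre.
- jar: Bystander: amber jar with black cap, diameter 60, 75 mm high, on the bench at one side of the saw. Origin under its centre.
- beaker: Bystander: glass beaker, diameter 68, 85 mm high, on the bench at one side of the saw. Origin under its centre.
- brush: Bystander: cleaning brush, 160 mm long, lying on the bench to the right, in front of the saw. Origin at its underside.

How it is judged:
By the outcome, as a careful person would: the job done as asked, in the order asked, and still so for the second after the job is handed in, with the robot touching nothing.
It also fails if it takes over 43 s, if anything falls off the work surface, if the arm or the gripper's body presses on something with over 40 N, if the wrist force passes 120 N, or if a joint passes its speed limit or range.

## Working session

There is one attempt and no reset: what is moved stays moved. The work goes in short steps, Python scripts to look and compute and a tool call to move; the robot and the scene stay as the last step left them, time stands still between calls to the robot, and variables do not carry over. Pictures are saved under pics/ and viewed, at most 10 in all, crops included, and the job is handed in when it is done.

Besides the shell and the picture viewer there is one more tool, called after "Call:" as name(argument=value, ...), one argument or row to a line, values as JSON. jog_arm: Moves the arm, as the interface text tells. Its arguments: {"type":"object","properties":{"rows":{"type":"string"},"force":{"type":"number"}},"required":["rows"]}

```bash
mkdir -p pics; cat > h.py <<'E'
import numpy as np, cv2
from scipy.spatial.transform import Rotation as R
from bench import ctrl, imaging, ticket
def cam(n):
    d=imaging.get_image(n); h=d["img"].shape[0]
    d["f"]=h/2/np.tan(np.radians(d["vertical_fov"])/2)
    o=np.array(d["orientation"],float)
    d["R"]=o if o.shape==(3,3) else R.from_rotvec(o).as_matrix()
    d["K"]=np.array([[d["f"],0,d["cx"]],[0,d["f"],d["cy"]],[0,0,1]]); d["D"]=np.array([d["k1"],0,0,0.])
    return d
def ray(d,uv):
    s=cv2.undistortPoints(np.array([[uv]],float),d["K"],d["D"])[0,0]
    return np.array(d["origin"]),d["R"]@np.array([s[0],s[1],1])
def onz(d,uv,z):
    o,r=ray(d,uv); return o+r*(z-o[2])/r[2]
def tri(d1,u1,d2,u2):
    o1,a=ray(d1,u1);o2,b=ray(d2,u2)
    t=np.linalg.lstsq(np.c_[a,-b],o2-o1,rcond=None)[0]
    p,q=o1+a*t[0],o2+b*t[1]; return (p+q)/2,np.linalg.norm(p-q)
def proj(d,P):
    P=np.atleast_2d(P).astype(float); Rt=d["R"].T
    return cv2.projectPoints(P,cv2.Rodrigues(Rt)[0],-Rt@np.array(d["origin"]),d["K"],d["D"])[0][:,0]
E
python3 - <<'E'
from h import *
for n in("scene","top","wrist"):
    d=cam(n);cv2.imwrite(f"pics/{n}0.png",d["img"]);print(n,d["orientation"],d["origin"],d["f"],d["k1"])
print(ctrl.get_state())
E
```

```text
scene [-1.13857558 -2.40361279  0.98268557] [1.11600305 0.48263752 0.90425694] 396.0822257885478 -0.06436079060076864
top [-2.15519136  2.13314656 -0.17893562] [0.26555103 0.00587685 1.85148502] 499.95770073484346 0.0048357081074672185
wrist [ 2.30341648 -1.79334712 -0.24828643] [ 0.22987526 -0.61149355  0.38359918] 346.16688470072876 -0.06535507409474497
{'time': 0.15, 'joint_positions': array([ 1.33712868,  0.32163639, -0.0701365 ,  1.45135497,  0.02259415,
        1.37078276, -0.05694224]), 'qd': array([-0.00187752, -0.00211144, -0.00144526, -0.00306207,  0.00042966,
        0.00071024, -0.0001133 ]), 'joint_torque': array([-4.48903520e-04, -4.91798651e+01, -4.04975507e-01, -3.12878144e+01,
       -6.41694199e-02,  4.04516270e-02,  1.28287879e-04]), 'position': array([ 0.15929875, -0.6297708 ,  0.22174375]), 'tool_rot': array([-3.11614669e+00, -3.88073428e-01,  3.66120281e-04]), 'ft_force': array([-0.09750922, -0.10900021, -0.25079987]), 'torque': array([-0.08179114,  0.03878372,  0.00447797]), 'grip_force': 0.0, 'grip_width': 0.9994547227042008}
```

View pics/scene0.png

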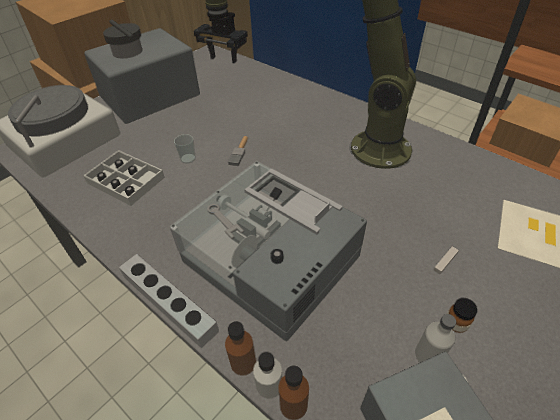

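View pics/top0.png

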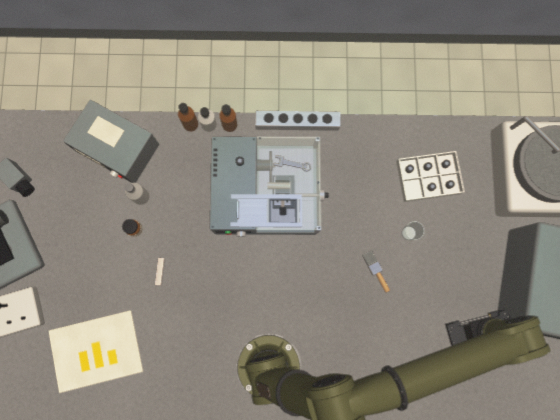

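The scene view shows the saw near the middle, with the window at about (270,190). In the top view the saw spans (211..321, 137..234), with the window at about (285,209) and the shutter at about (254,210).

```bash
python3 - <<'E'
import cv2,numpy as np
a=cv2.imread("pics/top0.png")[130:240,205:335];b=cv2.imread("pics/scene0.png")[155:340,165:370]
a=cv2.resize(a,None,fx=5,fy=5,interpolation=cv2.INTER_CUBIC);b=cv2.resize(b,None,fx=3.2,fy=3.2,interpolation=cv2.INTER_CUBIC)
cv2.imwrite("pics/a.png",a);cv2.imwrite("pics/b.png",b)
E
```

```text
(no output)
```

View pics/a.png

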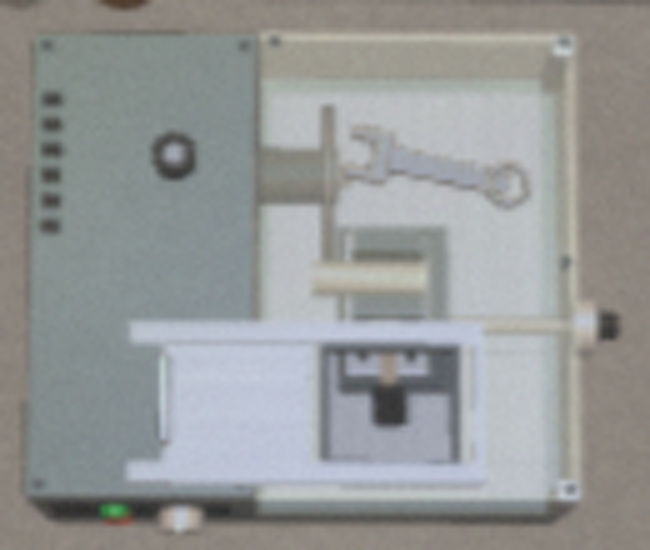

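View pics/b.png

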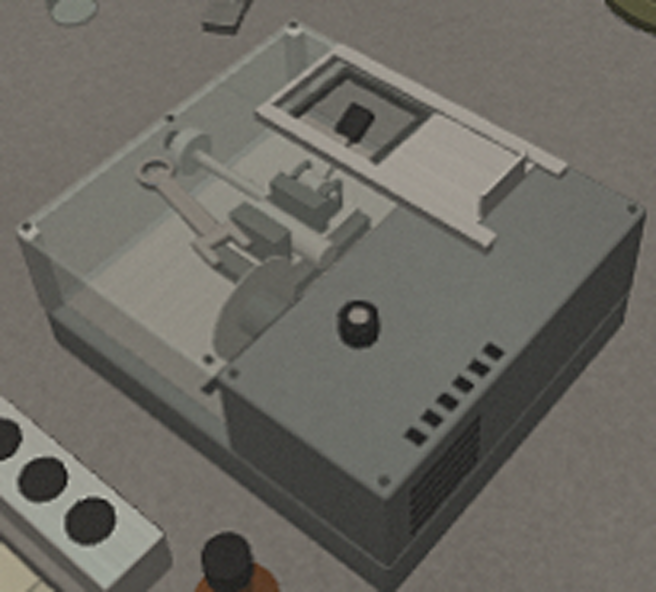

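Crop a (top view): the outer corners of the rail frame are at about (485,322), (485,484), (130,322) and (127,480), the pad is at about (390,407), and the lip is at x≈165. Crop b (scene view): the same frame corners are at about (258,112), (338,45), (494,243) and (566,170), the lip runs from (482,195) to (524,155), and the pad is at about (355,120).

```bash
python3 - <<'E'
from h import *
t=cam("top");s=cam("scene")
T=lambda p:[(p[0]+.5)/5-.5+205,(p[1]+.5)/5-.5+130]
S=lambda p:[(p[0]+.5)/3.2-.5+165,(p[1]+.5)/3.2-.5+155]
F={(-44,-124,171):((485,322),(258,112)),(-156,-124,171):((486,485),(338,45)),(-44,118,171):((130,322),(494,245)),(-156,118,171):((126,482),(567,170)),
(165,190,160):((36,36),(388,498)),(-165,190,160):((27,495),(645,207)),(165,-190,160):((576,36),(18,230)),(-165,-190,160):((579,498),(293,22))}
A=[];B=[]
for k,(a,b) in F.items():
    p,e=tri(t,T(a),s,S(b));q=onz(t,T(a),k[2]/1e3);r=onz(s,S(b),k[2]/1e3)
    print(k,p.round(4),round(e,4),q[:2].round(4),r[:2].round(4));A.append(k[:2]);B.append((q[:2]+r[:2])/2)
A=np.array(A)/1e3;B=np.array(B)
def fit(A,B):
    a=A-A.mean(0);b=B-B.mean(0)
    yaw=np.arctan2((a[:,0]*b[:,1]-a[:,1]*b[:,0]).sum(),(a*b).sum());c,s_=np.cos(yaw),np.sin(yaw);M=np.array([[c,-s_],[s_,c]])
    o=B.mean(0)-M@A.mean(0);return yaw,o,M,(B-(A@M.T+o)).round(4)
for sl in(slice(0,4),slice(0,8)):
    y,o,M,r=fit(A[sl],B[sl]);print(y,o,r.tolist())
print("pad",tri(t,T((390,407)),s,S((355,120))))
print("lip mid top edge",tri(t,T((162,397)),s,S((503,172))))
E
```

```text
(-44, -124, 171) [ 0.5952 -0.1047  0.169 ] 0.0069 [ 0.597  -0.1073] [ 0.5949 -0.1   ]
(-156, -124, 171) [ 0.4846 -0.1078  0.1671] 0.0013 [ 0.4845 -0.108 ] [ 0.4877 -0.1041]
(-44, 118, 171) [0.592  0.1386 0.1727] 0.0072 [0.5942 0.1357] [0.589  0.1409]
(-156, 118, 171) [0.4843 0.1368 0.1654] 0.0012 [0.4839 0.1359] [0.4888 0.1399]
(165, 190, 160) [0.7997 0.2083 0.1577] 0.0028 [0.7997 0.2069] [0.8    0.2104]
(-165, 190, 160) [0.4752 0.2047 0.1602] 0.002 [0.4757 0.2038] [0.4745 0.2055]
(165, -190, 160) [ 0.8036 -0.1703  0.1559] 0.0059 [ 0.8046 -0.1719] [ 0.8036 -0.1641]
(-165, -190, 160) [ 0.4771 -0.1714  0.1563] 0.0032 [ 0.4777 -0.1723] [ 0.4796 -0.1667]
0.009114416462997576 [0.63997868 0.02052603] [[-0.0011, 0.0002], [0.001, -0.0012], [-0.0033, 0.0002], [0.0034, 0.0008]]
0.008503261837852391 [0.63969936 0.01971956] [[-0.0008, 0.001], [0.0013, -0.0005], [-0.0031, 0.001], [0.0036, 0.0015], [-0.0032, -0.0025], [0.002, -0.0036], [-0.0022, 0.0009], [0.0023, 0.0022]]
pad (array([ 0.53929872, -0.04219024,  0.15488186]), np.float64(0.002142855845502385))
lip mid top edge (array([0.53907331, 0.1116186 , 0.19114226]), np.float64(0.000408823691505485))
```

Call:
jog_arm(
  rows="3.4 -3.2 -0.8 0 0 0 1; 3.4 -3.2 -0.8 0 0 0 1; 3.4 -3.2 -0.8 0 0 0 1; 3.4 -3.2 -0.8 0 0 0 1; 3.4 -3.2 -0.8 0 0 0 1",
  force=20,
)

```text
time: 0.88
position: [0.2857, -0.4319, 0.2629]
tool_rot: [3.117, 0.388, 0.0]
ft_force: [0.4, -0.8, -0.2]
grip_width: 0.52
grip_force: 0.0
```

Call:
jog_arm(
  rows="3.4 -3.2 0 0 0 0 1; 3.4 -3.2 0 0 0 0 1; 3.4 -3.2 0 0 0 0 1; 3.4 -3.2 0 0 0 0 1; 3.4 -3.2 0 0 0 0 1",
)

```text
time: 1.5
position: [0.4111, -0.2352, 0.2627]
tool_rot: [3.117, 0.388, 0.0]
ft_force: [0.9, -0.9, 0.2]
grip_width: 0.02
grip_force: 0.0
```

Call:
jog_arm(
  rows="3.4 -3.2 0 0 0 0 1; 3.4 -3.2 0 0 0 0 1; 3.4 -3.2 0 0 0 0.08 1; 3.4 -3.2 0 0 0 0.08 1; 3.4 -3.2 0 0 0 0.08 1",
)

```text
time: 2.12
position: [0.5458, -0.0452, 0.2628]
tool_rot: [3.141, 0.008, 0.001]
ft_force: [1.4, 0.2, 0.4]
grip_width: 0.003
grip_force: 0.0
```

```bash
python3 - <<'E'
from h import *
d=cam("wrist");i=d["img"].copy();st=ctrl.get_state();print(st["position"],d["origin"])
y,o=.0085,np.array([.6398,.0200]);M=np.array([[np.cos(y),-np.sin(y)],[np.sin(y),np.cos(y)]])
def W(x,yy,z):return np.r_[M@np.array([x,yy])/1e3+o,z/1e3]
def poly(P,c):
    cv2.polylines(i,[proj(d,[W(*p) for p in P]).round().astype(np.int32)],True,c,1)
poly([(-138,-102,161),(-62,-102,161),(-62,-18,161),(-138,-18,161)],(0,0,255))
poly([(-156,-124,171),(-44,-124,171),(-44,118,171),(-156,118,171)],(0,255,0))
poly([(-130,105,190),(-70,105,190)],(255,0,0))
cv2.circle(i,tuple(proj(d,W(-92,-60,163))[0].astype(int)),3,(0,255,255),1)
cv2.imwrite("pics/w1.png",np.hstack([cv2.resize(i,None,fx=1.4,fy=1.4)]));cv2.imwrite("pics/w1raw.png",d["img"])
E
```

```text
[ 0.54888802 -0.03843021  0.26261511] [ 0.618454   -0.04424655  0.42488535]
```

View pics/w1.png

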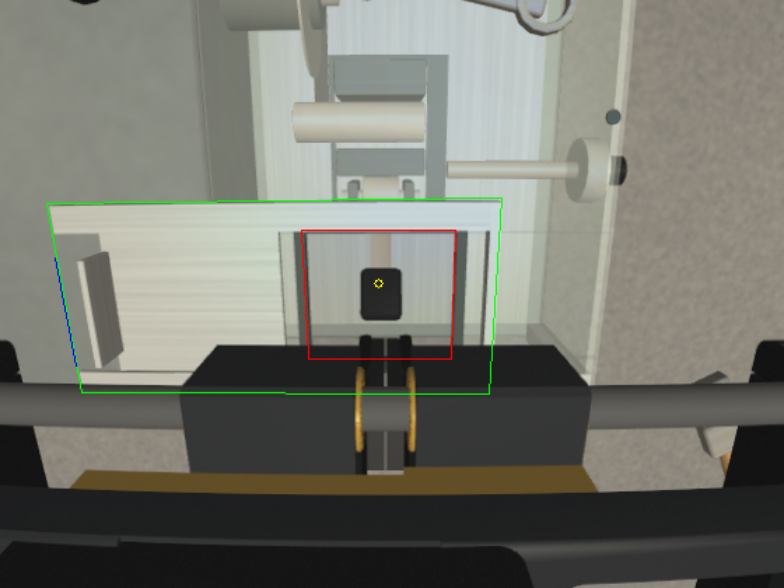

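The wrist view shows the window (inner trim x 307–455) matching the predicted red outline. The pad is centred at (381,293), about 1.5 mm to the right of prediction. The lip's top edge is near x≈85, so the shutter is already about 12 mm along. I'll move over the press point and go down.

Call:
jog_arm(
  rows="-1.55 0.3 0 0 0 0 1; 0 0 2.5 0 0 0 1; 0 0 2.5 0 0 0 1; 0 0 2 0 0 0 1; 0 0 0 0 0 0 1",
)

```text
time: 2.8
position: [0.5283, -0.0496, 0.1911]
tool_rot: [-3.141, -0.013, 0.005]
ft_force: [0.2, -0.7, 0.2]
grip_width: 0.0
grip_force: 0.0
```

Call:
jog_arm(
  rows="0 0 0 0 0 0 1; 0 0 0 0 0 0 1",
)

```text
time: 3.05
position: [0.5303, -0.0496, 0.1936]
tool_rot: [3.141, 0.012, 0.003]
ft_force: [-0.0, 0.3, 0.6]
grip_width: 0.007
grip_force: 0.0
```

Call:
jog_arm(
  rows="0.3 -0.8 0 0 0 0 1; 0 0 1.5 0 0 0 1; 0 0 0 0 0 0 1; 0 0 0 0 0 0 1",
)

```text
time: 3.55
position: [0.5323, -0.0416, 0.1771]
tool_rot: [-3.141, -0.012, 0.001]
ft_force: [-0.1, 0.4, -0.6]
grip_width: 0.004
grip_force: 0.0
```

```bash
python3 - <<'E'
from h import *
for k in range(3):
    d=cam("wrist");s=ctrl.get_state();print(s["position"].round(4),s["ft_force"].round(2))
cv2.imwrite("pics/w2.png",d["img"][150:420,150:420])
E
```

```text
[ 0.5326 -0.0416  0.1775] [-0.22  0.15 -0.08]
[ 0.5326 -0.0416  0.1776] [ 0.51 -0.3   0.08]
[ 0.5327 -0.0416  0.1777] [ 0.14 -0.07 -0.6 ]
```

View pics/w2.png

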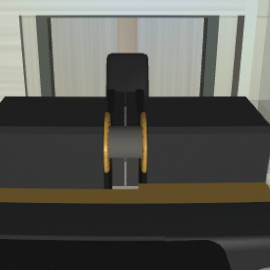

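The fingers (x≈126) are centred on the pad (x≈127), well inside the window. Now I'll press.

Call:
jog_arm(
  rows="0 0 0.8 0 0 0 1; 0 0 0.8 0 0 0 1; 0 0 0.8 0 0 0 1; 0 0 0.6 0 0 0 1; 0 0 0.5 0 0 0 1",
)

```text
time: 4.32
position: [0.5318, -0.0416, 0.1422]
tool_rot: [3.141, 0.012, -0.003]
ft_force: [-1.9, 0.0, 4.9]
grip_width: 0.007
grip_force: 2.3
```

Call:
jog_arm(
  rows="0 0 0.4 0 0 0 1; 0 0 0.4 0 0 0 1; 0 0 0.3 0 0 0 1; 0 0 0.2 0 0 0 1; 0 0 0 0 0 0 1",
)

```text
time: 4.95
position: [0.5313, -0.0416, 0.1297]
tool_rot: [3.141, 0.012, -0.005]
ft_force: [-7.3, 0.1, 8.9]
grip_width: 0.01
grip_force: 4.4
```

Call:
jog_arm(
  rows="0 0 0.2 0 0 0 1; 0 0 0.1 0 0 0 1; 0 0 0 0 0 0 1",
)

```text
time: 5.32
position: [0.5314, -0.0416, 0.1293]
tool_rot: [3.139, 0.012, -0.005]
ft_force: [-13.5, -0.4, 24.6]
grip_width: 0.004
grip_force: 12.6
```

The lever is on its stop: force rose to 25 N with no further travel. Drawing back out to about z 0.27.

Call:
jog_arm(
  rows="0 0 -1 0 0 0 1; 0 0 -2.5 0 0 0 1; 0 0 -3.5 0 0 0 1; 0 0 -4 0 0 0 1; 0 0 -3 0 0 0 1",
)

```text
time: 5.95
position: [0.5333, -0.0414, 0.2679]
tool_rot: [3.141, 0.012, 0.003]
ft_force: [0.8, -0.7, 0.2]
grip_width: 0.004
grip_force: 0.0
```

Call:
jog_arm(
  rows="0 -3 0 0 0 0 1; 0 -3 0 0 0 0 1; 0 0 0 0 0 0 1; 0 0 0 0 0 0 1",
)

```text
time: 6.45
position: [0.5322, 0.0175, 0.2661]
tool_rot: [3.141, 0.011, -0.0]
ft_force: [0.4, -0.6, -0.3]
grip_width: 0.002
grip_force: 0.0
```

```bash
python3 - <<'E'
from h import *
d=cam("wrist");s=ctrl.get_state();print(s["position"].round(4),s["ft_force"].round(2),s["time"])
cv2.imwrite("pics/w3.png",cv2.resize(d["img"][100:400],None,fx=1.4,fy=1.4))
E
```

```text
[0.5322 0.0171 0.2661] [-1.24  0.26 -0.21] 6.5
```

View pics/w3.png

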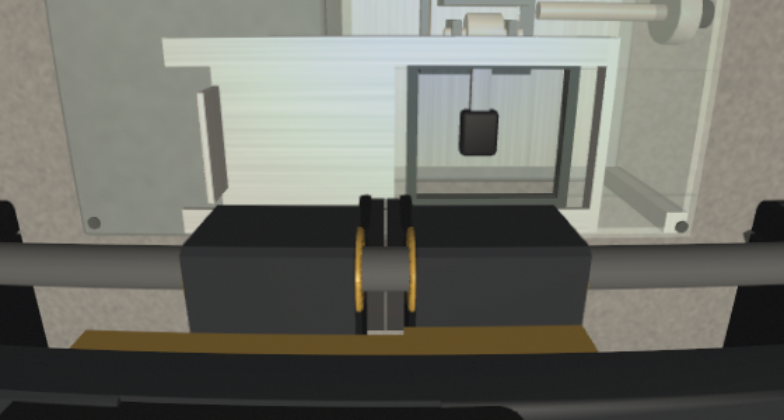

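The lever is down, with the pad at (479,132), and the window is still clear. The lip's top left edge runs from (198,90) to (207,200).

```bash
python3 - <<'E'
from h import *
d=cam("wrist");P=lambda u,v:((u+.5)/1.4-.5,(v+.5)/1.4-.5+100)
print("pad",onz(d,P(479,132),.1295),"expect .5337 -.041")
for p in((198,90),(207,200)):print("lip",onz(d,P(*p),.19))
E
```

```text
pad [ 0.53291667 -0.04173322  0.1295    ] expect .5337 -.041
lip [0.56833    0.11140824 0.19      ]
lip [0.50961477 0.11233157 0.19      ]
```

Call:
jog_arm(
  rows="0.2 -4.3 0 0 0 0 1; 0.2 -4.3 0 0 0 0 1; 0.2 -4.2 0 0 0 0 1; 0 0 0 0 0 0 1; 0 0 0 0 0 0 1",
)

```text
time: 7.18
position: [0.5375, 0.1449, 0.2661]
tool_rot: [3.141, 0.009, -0.001]
ft_force: [-0.5, -0.2, -0.1]
grip_width: 0.008
grip_force: 0.0
```

Call:
jog_arm(
  rows="0 0 3 0 0 0 1; 0 0 3 0 0 0 1; 0 0 2 0 0 0 1; 0 0 0.8 0 0 0 1; 0 0 0 0 0 0 1",
)

```text
time: 7.8
position: [0.5373, 0.1461, 0.1785]
tool_rot: [3.141, 0.011, -0.0]
ft_force: [-0.1, -0.4, -0.1]
grip_width: 0.008
grip_force: 0.0
```

Call:
jog_arm(
  rows="0 1.0 0.3 0 0 0 1; 0 0.5 0 0 0 0 1; 0 0.5 0 0 0 0 1; 0 0.8 0 0 0 0 1; 0 1 0 0 0 0 1",
)

```text
time: 8.43
position: [0.5375, 0.1089, 0.1759]
tool_rot: [-3.141, -0.014, -0.001]
ft_force: [0.5, 1.2, 0.7]
grip_width: 0.009
grip_force: 0.9
```

Call:
jog_arm(
  rows="0 1 0 0 0 0 1; 0 1 0 0 0 0 1; 0 1 0 0 0 0 1; 0 1 0 0 0 0 1; 0 1 0 0 0 0 1",
)

```text
time: 9.05
position: [0.5379, 0.0579, 0.1756]
tool_rot: [3.142, 0.012, 0.0]
ft_force: [0.8, 1.7, 1.7]
grip_width: 0.003
grip_force: 0.9
```

Call:
jog_arm(
  rows="0 1 0 0 0 0 1; 0 0.6 0 0 0 0 1; 0 0.4 0 0 0 0 1; 0 0.3 0 0 0 0 1; 0 0 0 0 0 0 1",
)

```text
time: 9.68
position: [0.5377, 0.0351, 0.1753]
tool_rot: [3.141, 0.012, -0.001]
ft_force: [0.3, -0.5, -0.4]
grip_width: 0.008
grip_force: 0.0
```

Call:
jog_arm(
  rows="0 0.4 0 0 0 0 1; 0 0.3 0 0 0 0 1; 0 0.2 0 0 0 0 1; 0 0.1 0 0 0 0 1; 0 0 0 0 0 0 1",
)

```text
time: 10.3
position: [0.5378, 0.0253, 0.1754]
tool_rot: [3.141, 0.012, -0.001]
ft_force: [-0.4, 0.7, -0.3]
grip_width: 0.006
grip_force: 0.4
```

Call:
jog_arm(
  rows="0 0.1 0 0 0 0 1; 0 0.1 0 0 0 0 1; 0 0.1 0 0 0 0 1; 0 0.1 0 0 0 0 1",
)

```text
time: 10.8
position: [0.538, 0.0215, 0.1755]
tool_rot: [3.142, 0.012, -0.0]
ft_force: [-1.6, 1.9, -1.7]
grip_width: 0.007
grip_force: 0.8
```

Call:
jog_arm(
  rows="0 0.1 0 0 0 0 1; 0 0.1 0 0 0 0 1; 0 0.1 0 0 0 0 1; 0 0 0 0 0 0 1",
)

```text
time: 11.3
position: [0.5382, 0.0183, 0.1756]
tool_rot: [3.141, 0.012, 0.0]
ft_force: [-0.4, 2.0, -0.9]
grip_width: 0.004
grip_force: 0.5
```

Call:
jog_arm(
  rows="0 0.1 0 0 0 0 1; 0 0.1 0 0 0 0 1; 0 0.1 0 0 0 0 1; 0 0 0 0 0 0 1",
)

```text
time: 11.8
position: [0.5382, 0.0164, 0.1756]
tool_rot: [-3.141, -0.013, -0.0]
ft_force: [0.0, 4.2, -0.5]
grip_width: 0.001
grip_force: 1.9
```

Force is rising and travel is lagging the command, so the stop is at hand. One more small push.

Call:
jog_arm(
  rows="0 0.15 0 0 0 0 1; 0 0.1 0 0 0 0 1; 0 0 0 0 0 0 1",
)

```text
time: 12.18
position: [0.5382, 0.0163, 0.1757]
tool_rot: [-3.138, -0.016, -0.001]
ft_force: [0.0, 7.9, -0.8]
grip_width: 0.003
grip_force: 4.1
```

It's hard on the stop. Backing off, then up.

Call:
jog_arm(
  rows="0 -0.6 0 0 0 0 1; 0 -1.5 0 0 0 0 1; 0 0 -3 0 0 0 1; 0 0 -5 0 0 0 1; 0 0 -3 0 0 0 1",
)

```text
time: 12.8
position: [0.5387, 0.0344, 0.2881]
tool_rot: [3.14, 0.012, 0.005]
ft_force: [0.2, 0.9, -0.5]
grip_width: 0.007
grip_force: 0.0
```

Call:
jog_arm(
  rows="0 -3 0 0 0 0 1; 0 -3 0 0 0 0 1; 0 0 0 0 0 0 1; 0 0 0 0 0 0 1",
)

```text
time: 13.3
position: [0.5377, 0.0932, 0.2854]
tool_rot: [3.14, 0.011, 0.0]
ft_force: [-0.3, 0.1, -0.5]
grip_width: 0.008
grip_force: 0.0
```

```bash
python3 - <<'E'
from h import *
d=cam("wrist");s=ctrl.get_state();print(s["position"].round(4),s["ft_force"].round(2),s["time"])
cv2.imwrite("pics/w4.png",cv2.resize(d["img"],None,fx=1.4,fy=1.4))
E
```

```text
[0.5377 0.0928 0.2854] [ 0.41 -0.75 -1.05] 13.35
```

View pics/w4.png

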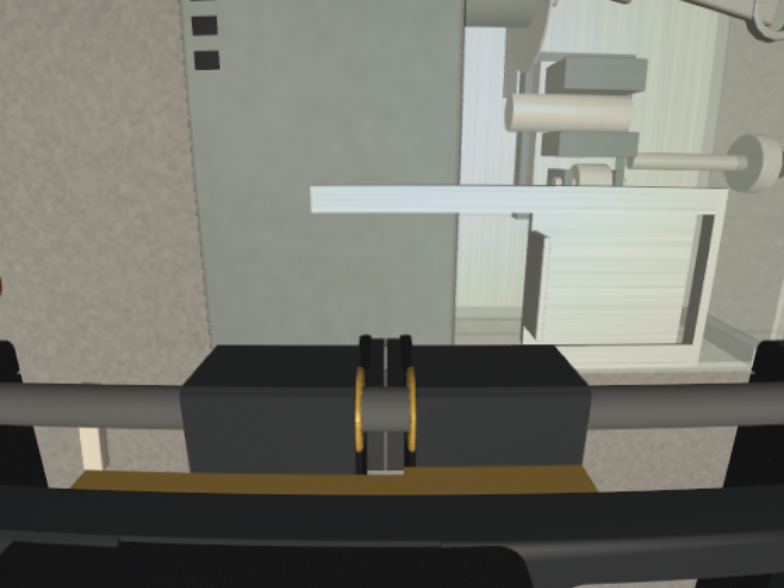

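The shutter covers the window. The lip's push face spans x 525–545, and its top edge is at about (545,237)–(543,343). I'll check that position.

```bash
python3 - <<'E'
from h import *
d=cam("wrist");P=lambda u,v:((u+.5)/1.4-.5,(v+.5)/1.4-.5)
for p in((544,237),(542,343)):print("lip",onz(d,P(*p),.19),"expect y .009")
for p in((692,214),(684,345)):print("shutter right edge z166",onz(d,P(*p),.166),"expect -.091; bar inner -.098")
E
```

```text
lip [0.56803973 0.00791614 0.19      ] expect y .009
lip [0.50674757 0.00328613 0.19      ] expect y .009
shutter right edge z166 [ 0.57904741 -0.08879611  0.166     ] expect -.091; bar inner -.098
shutter right edge z166 [ 0.49550443 -0.09832114  0.166     ] expect -.091; bar inner -.098
```

```bash
python3 -c "
from bench import ticket
print(ticket.close_job())"
```

```text
the job is handed in; nothing more can be done
None
```

The lever is pressed down onto its stop so the bar is clamped, the shutter is pushed fully closed against its stop, and the job was handed in with the arm clear of everything at about 13 s.

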